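Load the step blocks of a bone scanner's daily check into their sprung holder

ROBOT

A 6-joint arm with a two-finger parallel gripper is mounted at the origin on the work surface. World frame = base frame: x ahead of the robot, y to its left, z up, the work surface at z = 0. Lengths are in m, angles in rad, forces in N, time in s.
With the tool pointing down it reaches from about 0.3 to 0.875 m from the base axis. Payload 6.4 kg.
Tool frame: the origin (TCP) lies between the finger pads; the fingertips stand 25 mm ahead of it and the grasp point (between the pads) lies 6 mm ahead of it; z points along the fingers, y is the line along which they close (so a half turn about z gives the same grasp; the last joint's range is limited). The gripper opens to 85 mm and grips with 20 to 120 N. Pads are 22 mm wide; open, the fingers measure 114 mm over their backs; the gripper's body (76 mm by 85 mm) begins 54 mm behind the grasp point. The pads swing forward as they close: fully open they stand 13 mm farther back than shut.
Start: joints at [-0.206, 0.181, 1.607, -0, 1.354, -0.206], TCP at [0.575, 0, 0.256] pointing down, gripper open.
Joint ranges: [-2.99, 2.99], [-0.89, 2.07], [0.3, 2.58], [-1.14, 4.28], [0, 2.63], [-3.12, 3.12]. Speed limits (rad/s): [2.57, 2.57, 3.01, 3.14, 3.14, 3.14].

INTERFACE

Orientations are given as a unit quaternion [w, x, y, z].
In Python, from bench import ctrl gives the robot as it stands.
- The arm moves only by the tool servo_tool, never from a script. Its argument "series" is text: rows parted by semicolons, each of 7 numbers parted by spaces: the gripper command: -1 is fully open, 1 is shut, values between are in proportion, then the shift along the tool's x, y, z in m, then the turn, a rotation vector about the tool's x, y, z in degrees. A call has 1 to 12 rows; each row is the pose to reach, as a shift and turn from the pose commanded when the call began, along the tool's axes at that moment; what a row does not reach only later rows make up. A row lasts 1/12 s, in which the tool goes at most 41.7 mm and 7.16 degrees, less where a joint would pass 70% of its speed; a pose out of reach is approached as far as the arm can. A call with a gripper value outside its range is refused whole. The fingers move at their own pace and stop on an object; the grip force is fixed at half the most. Time passes only in rows, so rows that repeat a pose let the fingers close. It gives the time, the measured TCP pose, the force, the opening and the grip force at its end, in the units of the state.
- ctrl.get_obs(): the state, without advancing time (a new reading comes with each control period).
- ctrl.camera(name): name is "scene" or "side" or "wrist"; returns a dict with "img" (384x512x3 uint8, red, green, blue), "z_map" (384x512 float32, m along the optical axis (not along the pixel's ray), 0 where there is no reading), "fovy" (degrees; the focal length in pixels is half the picture's height over the tangent of half this angle, whatever the lens; pixels are square), "cx", "cy" (the principal point, pixels), "extrinsics" (4x4, takes a point from camera to world coordinates); the wrist camera has in their place "T_tool_cam" (4x4, takes a point from camera to tool coordinates, whose origin is the TCP and whose axes are the flange's). Camera axes: x right, y down, z forward; pixel columns grow to the right and rows downward; lengths in m; the calibration is good to about 2 mm. A picture is of the moment at which its call begins: read the wrist's pose just before it.
- ctrl.hand_in(): hands the job in; it is judged then, once.
The state is a dict: "time_s": time; "q": joint angles; "dq": joint speeds; "joint_efforts": joint torques, N m; "eef_pos": TCP position; "eef_rot": TCP orientation; "wrist_force": force on the tool from outside, world axes, zero at the start; "torque": the same for the moment, N m; "opening": opening from 0.0 (shut) to 1.0 (fully open); "grasp_force": force on a finger pad.
Only numpy, scipy, OpenCV 4.12 (cv2) and the standard library are available. Lean on these libraries where they do the work, as an engineer would, in place of code of your own. Each camera call takes 0.05 s, during which the arm holds its last target. There are 200 camera calls.

TASK

Finish loading the step-block holder for the scanner's morning check: draw the sprung follower back by its black knob to the end of the slot and swing the knob over into the notch so that it stays, then set the two loose aluminium blocks upright in the track, the middle one next to the low block that is already there and the tall one after it, so that the heights climb away from the fixed stop. Then swing the knob upright again and ease the follower forward, never letting it snap, until it presses the whole row tight against the stop, and let go. Feel for the ends rather than forcing the lever or the blocks, set the blocks down without dropping them, and leave everything else on the bed where it is.

Things in the scene. Friction and masses are not known exactly. Their poses are not given: they have to be found in the camera images.
- holder: White plastic step-block holder, fixed to the bed; base plate 60 mm wide, x -106 to +178 mm, 6 mm thick. Origin on its underside (bed level); x runs along the track from the fixed stop towards the end where the follower is drawn back, y to the side of the notch, z up. Three blocks tight against the stop have their centres at x = -76, -42 and -8 mm.
- stop_face (a point): Foot of the fixed stop's face (36 mm high), mid-track on the track floor: holder x = -93, y = 0, z = 6 mm. The open track runs from here to x = +25 mm: floor 6 mm above the bed, low walls 28.5 mm apart with flared lips, wall tops 9 mm above the floor and out to 20 mm either side of the middle, so hold a block well up for the fingers to clear them.
- slot_end (a point): Where the stem should be at the rear end of the guide's slot, 38 mm above the bed (guide top; guide 42 mm wide, from about x = +40 mm). The guide is clamped in slotted feet and sits up to 12 mm to either side of this along x, which no reading tells: feel for the end. The slot is 12 mm wide; at its end a notch 10 mm long opens to +y, for the 8 mm stem (2 mm play).
- lever: Lever of the follower, an 8 mm steel stem rising from its rod through the guide's slot. Origin on the rod's axis, 21 mm above the bed; z along the stem, x as the holder's. Upright in the slot (it can lean 0.15 rad either way); at the slot's end it swings about the rod into the notch, to the holder's +y side, to a stop at 0.65 rad. It stays where it is left (light friction).
- knob (a point): Centre of the black knob on the lever, 50 mm from the rod's axis, 71 mm above the bed when upright: a drum 19 mm across with flat ends 16 mm apart along the track (its x). Pinched by these ends it pivots between the fingers as the lever swings. Holder x: +57 mm at the start, about +147 mm (give or take 12) resting on the notch's shoulder, about +125 mm on the full row.
- follower: Sprung steel follower: plate 26 mm wide, 8 to 34 mm above the bed, its face 116 mm ahead of the knob, and a rod. This origin starts at the holder's, same axes: its x there is the draw: 0 on the low block, 68 mm on the full row, about 90 mm (give or take 12) in the notch. The spring drives it to the stop with 5 N at the start, 9 N on the row, 10 N at the notch; let run free for 2 mm or more it snaps.
- low_center (a point): aluminium step block, a plain upright bar 34 mm long (its x) by 26 mm wide (its y) and 32 mm tall, about 76 g; this point is its centre, half-way up; its two ends are alike. It sits in the track against the fixed stop from the start.
- mid_center (a point): aluminium step block, a plain upright bar 34 mm long (its x) by 26 mm wide (its y) and 42 mm tall, about 100 g; this point is its centre, half-way up; its two ends are alike. Loose on the bed.
- tall_center (a point): aluminium step block, a plain upright bar 34 mm long (its x) by 26 mm wide (its y) and 54 mm tall, about 129 g; this point is its centre, half-way up; its two ends are alike. Loose on the bed.
- block_low: The same low block; origin at the centre of its underside.
- block_mid: The same middle block; origin at the centre of its underside.
- block_tall: The same tall block; origin at the centre of its underside.
- acrylic_plate: Bystander: clear acrylic plate 60 x 60 x 20 mm, origin under its centre.
- tape_roll: Bystander: white roll of tape lying flat, 64 mm across, 19 mm high.
- screwdriver: Bystander: screwdriver 160 mm long, lying.
- badge: Bystander: grey dosimeter badge 55 x 32 mm, 12 mm high.
- gel_bottle: Bystander: white bottle, 56 mm across, 150 mm tall.
- mouse: Bystander: white computer mouse, 105 x 58 mm, 32 mm high.
- step_wedge: Bystander: small aluminium staircase 80 x 30 mm, 5 to 20 mm high.
There are look-alikes about, which are no part of the job. Leave any yellow look-alike of the block_tall alone. What is shaped like the block_mid but purple is not meant.

How it is judged:
By the outcome, as a careful person would: the job done as asked, in the order asked, and still so for the second after the job is handed in, with the robot touching nothing.
It also fails if it takes over 72 s, if anything falls off the work surface, if the arm or the gripper's body presses on something with over 40 N, if the wrist force passes 120 N, or if a joint passes its speed limit or range.

## Working session

There is one attempt and no reset: what is moved stays moved. The work goes in short steps, Python scripts to look and compute and a tool call to move; the robot and the scene stay as the last step left them, time stands still between calls to the robot, and variables do not carry over. Pictures are saved under pics/ and viewed, at most 13 in all, crops included, and the job is handed in when it is done.

Besides the shell and the picture viewer there is one more tool, called after "Call:" as a command line: name --argument value ..., lists and objects as JSON in quotes. servo_tool: Moves the arm, as the interface text tells. Its arguments: {"type":"object","properties":{"series":{"type":"string"}},"required":["series"]}

```bash
mkdir -p pics; cat > h.py <<'E'
import numpy as np, cv2
from bench import ctrl
from scipy.spatial.transform import Rotation as R
def grab(n):
    o=ctrl.get_obs(); c=ctrl.camera(n); h=c["img"].shape[0]
    f=h/2/np.tan(np.radians(c["fovy"])/2)
    if n=="wrist":
        T=np.eye(4); q=o["eef_rot"]; T[:3,:3]=R.from_quat([q[1],q[2],q[3],q[0]]).as_matrix(); T[:3,3]=o["eef_pos"]; E=T@np.array(c["T_tool_cam"])
    else: E=np.array(c["extrinsics"])
    z=c["z_map"]; v,u=np.mgrid[:h,:z.shape[1]]
    P=np.stack([(u-c["cx"])*z/f,(v-c["cy"])*z/f,z],-1)@E[:3,:3].T+E[:3,3]
    P[z==0]=np.nan
    np.savez(f"/tmp/{n}.npz",img=c["img"],P=P,E=E,f=f,c=[c["cx"],c["cy"]])
    return c["img"],P,E
def save(img,name,s=1.5): cv2.imwrite("pics/"+name,cv2.resize(img[...,::-1],None,fx=s,fy=s,interpolation=cv2.INTER_CUBIC))
E
python3 - <<'E'
from h import *
for n in("scene","side","wrist"):
    i,P,E=grab(n); save(i,n+"0.png"); print(n,E.round(3).tolist())
print(ctrl.get_obs())
E
```

```text
scene [[-0.618, 0.593, -0.515, 1.155], [0.786, 0.46, -0.413, 0.46], [-0.008, -0.661, -0.751, 1.011], [0.0, 0.0, 0.0, 1.0]]
side [[0.996, -0.059, 0.067, 0.423], [-0.089, -0.714, 0.695, -1.06], [0.006, -0.698, -0.716, 1.117], [0.0, 0.0, 0.0, 1.0]]
wrist [[1.0, -0.0, -0.001, 0.573], [-0.001, -0.947, -0.322, 0.084], [-0.001, 0.322, -0.947, 0.373], [0.0, 0.0, 0.0, 1.0]]
{'time_s': 0.15, 'q': array([-2.06316902e-01,  1.81390846e-01,  1.60776281e+00, -1.42010721e-05,
        1.35383678e+00, -2.06285739e-01]), 'dq': array([ 1.84898810e-04, -2.42921715e-03, -1.49703203e-03, -1.04355881e-04,
       -1.63430793e-05, -8.84393301e-04]), 'joint_efforts': array([ 1.94259010e-03, -4.45260644e+01, -3.51692533e+01, -1.26067753e-04,
        5.82284134e-03,  2.14055274e-05]), 'eef_pos': array([5.74604822e-01, 8.63315158e-05, 2.55587090e-01]), 'eef_rot': array([-5.81148225e-04,  7.07116542e-01,  7.07096675e-01, -3.88283841e-04]), 'wrist_force': array([-0.23188041, -0.29705684,  0.01745288]), 'torque': array([-0.05483289,  0.05096866,  0.04025097]), 'grasp_force': 0.0, 'opening': 0.9969930134006408}
```

View pics/scene0.png

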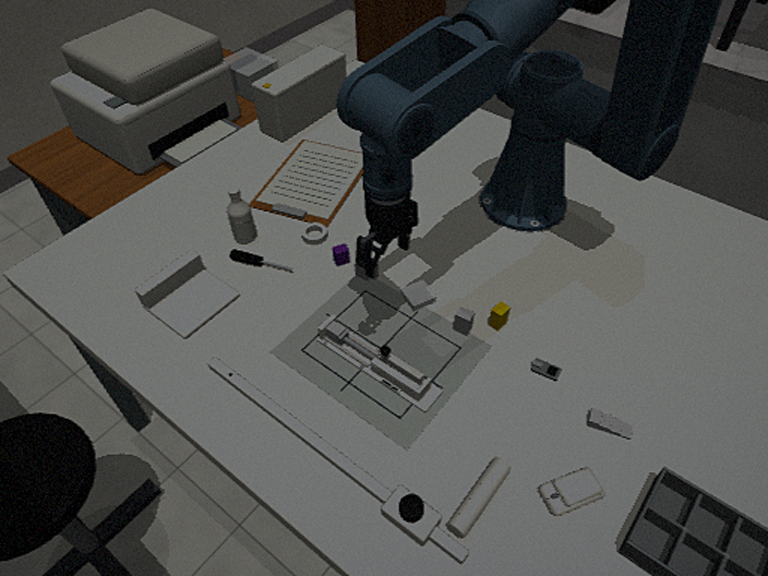

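View pics/side0.png

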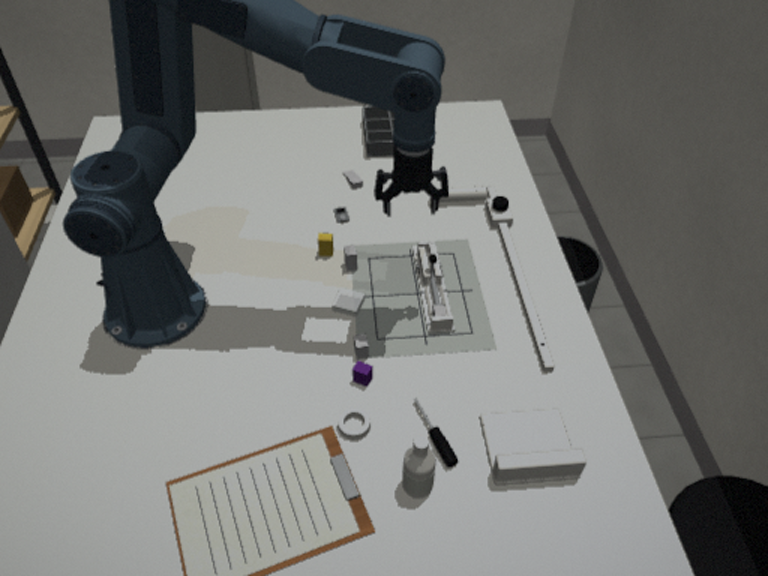

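Side view: silver blocks at (351,258) and (362,347), purple look-alike at (362,372), yellow one at (326,243), holder from (420,245) to (440,328) with the knob at (433,259). In the scene view the arm hides the silver one at about (365,270).

```bash
python3 - <<'E'
from h import *
w=np.load('/tmp/wrist.npz'); im=np.clip(w['img'].astype(float)*1.8,0,255).astype(np.uint8)
save(im,"wrist0b.png")
d=np.load('/tmp/side.npz');P=d['P'];im=d['img']
for u,v in [(351,258),(351,250),(362,347),(362,341),(326,243),(362,372),(433,259),(420,246),(440,328),(349,301)]:
    print(u,v,P[int(v/1.5),int(u/1.5)].round(3))
crop=np.clip(im[140:265,200:330].astype(float)*1.5,0,255).astype(np.uint8)
save(crop,"side_c.png",4.5)
# clusters of height
for n in("side","scene","wrist"):
    d=np.load(f'/tmp/{n}.npz');P=d['P']
    m=((P[...,2]>.02)&(P[...,2]<.16)&(P[...,0]>.3)&(P[...,0]<.85)&(abs(P[...,1])<.4)).astype(np.uint8)
    k,L,s,_=cv2.connectedComponentsWithStats(m)
    for i in range(1,k):
        if s[i,4]<15: continue
        Q=P[L==i]; zt=np.percentile(Q[:,2],95); T=Q[Q[:,2]>zt-.006]
        print(n,s[i],"top",zt.round(3),T.mean(0).round(3),"min",Q.min(0).round(3),"max",Q.max(0).round(3),d['img'][L==i].mean(0).round())
E
```

```text
351 258 [0.452 0.09  0.04 ]
351 250 [0.453 0.105 0.055]
362 347 [ 0.459 -0.18   0.039]
362 341 [ 0.46  -0.163  0.038]
326 243 [0.393 0.142 0.046]
362 372 [ 0.455 -0.251  0.045]
433 259 [0.635 0.031 0.081]
420 246 [0.622 0.13  0.03 ]
440 328 [ 0.634 -0.121  0.016]
349 301 [ 0.438 -0.026  0.02 ]
side [292 125  45  24 395] top 0.055 [0.838 0.255 0.054] min [0.693 0.209 0.02 ] max [0.85  0.359 0.061] [110. 111. 108.]
side [334 152   6   8  17] top 0.024 [0.842 0.166 0.021] min [0.832 0.15  0.02 ] max [0.849 0.189 0.025] [159. 161. 160.]
side [212 156  10  12 111] top 0.055 [0.39  0.155 0.053] min [0.373 0.139 0.02 ] max [0.409 0.171 0.059] [108.  95.  42.]
side [278 161  24  58 521] top 0.065 [0.635 0.035 0.075] min [ 0.613 -0.126  0.02 ] max [0.661 0.14  0.082] [119. 120. 118.]
side [229 163   9  15 105] top 0.057 [0.45  0.103 0.054] min [0.434 0.082 0.02 ] max [0.463 0.124 0.058] [102. 102. 101.]
side [340 168   8  14  34] top 0.024 [0.842 0.063 0.022] min [0.833 0.03  0.02 ] max [0.85  0.099 0.025] [167. 169. 169.]
side [221 192  22  16 103] top 0.025 [ 0.438 -0.023  0.022] min [ 0.4 
[... 3842 characters left out ...]
.02 ] max [ 0.471 -0.146  0.044] [80. 78. 78.]
wrist [459 269  12  24  80] top 0.021 [ 0.843 -0.163  0.02 ] min [ 0.835 -0.183  0.02 ] max [ 0.85  -0.148  0.022] [146. 144. 146.]
wrist [456 279   7  11  22] top 0.021 [ 0.837 -0.169  0.021] min [ 0.833 -0.179  0.02 ] max [ 0.841 -0.163  0.021] [146. 144. 145.]
wrist [451 290  16  20 102] top 0.022 [ 0.841 -0.195  0.021] min [ 0.833 -0.211  0.02 ] max [ 0.85  -0.18   0.022] [125. 123. 125.]
wrist [449 308  10  12  39] top 0.021 [ 0.84 -0.22  0.02] min [ 0.834 -0.227  0.02 ] max [ 0.847 -0.208  0.022] [148. 146. 148.]
wrist [152 313  34  35 722] top 0.042 [ 0.455 -0.234  0.041] min [ 0.433 -0.254  0.02 ] max [ 0.475 -0.216  0.044] [61. 32. 78.]
```

View pics/side_c.png

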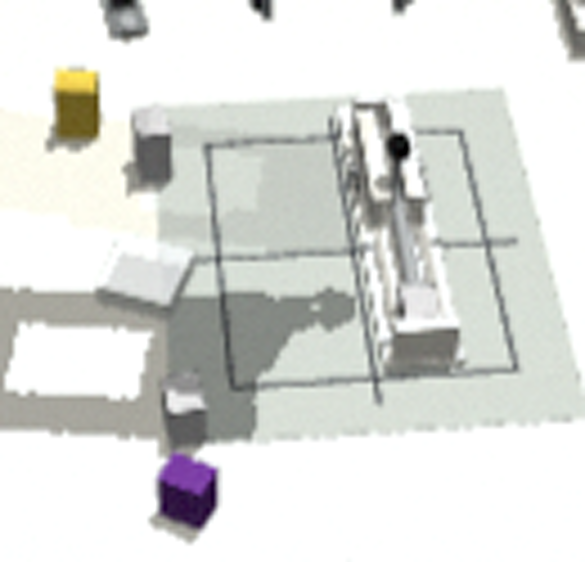

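View pics/wrist0b.png

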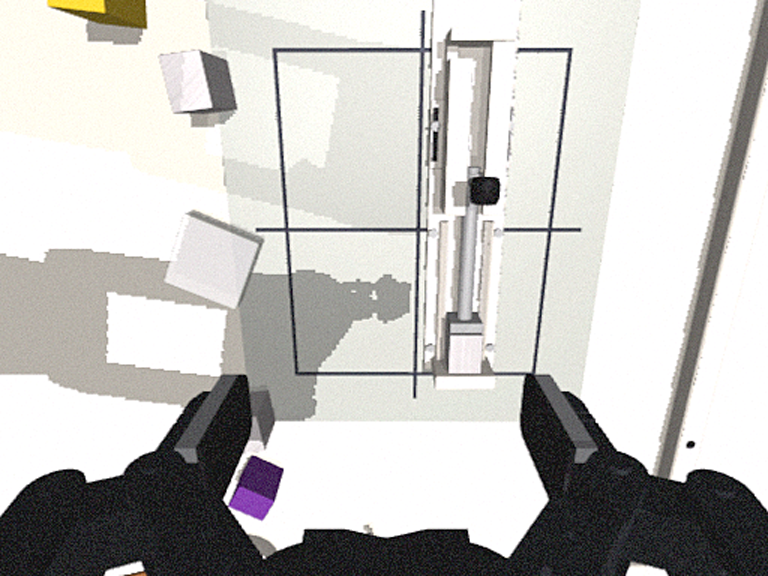

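In the wrist view the holder stands upright in the picture: stop at about (465,380), low block (465,350), knob (485,190), rear end at the top. Tall silver is at (195,80), mid silver at (262,415) behind the finger, purple at (257,490), yellow at (100,5), acrylic at (213,258). I choose the plain silver ones: tall at world (0.450, 0.106), top 54 mm, and mid at (0.457, -0.167), top 42 mm. The yellow and purple ones are the look-alikes.

```bash
python3 - <<'E'
from h import *
for n in("wrist","scene","side"):
    d=np.load(f'/tmp/{n}.npz');P=d['P'];im=d['img'].astype(int)
    x,y,z=P[...,0],P[...,1],P[...,2]
    reg=(x>.585)&(x<.69)&(y>-.15)&(y<.19)
    m=reg&(z>.0035)&(z<.02)
    r=cv2.minAreaRect((P[m][:,:2]*1000).astype(np.float32)); print(n,"base",r)
    k=reg&(im.sum(-1)<90)&(z>.055); Q=P[k]; print(" knob",Q.mean(0).round(4),Q.min(0).round(4),Q.max(0).round(4),len(Q))
    # stop: top z~42 ; low block top 38
    s=reg&(z>.03)&(z<.05)&(y<-.06); Q=P[s]; 
    if len(Q)>5: print(" stop",Q.min(0).round(4),Q.max(0).round(4), Q.mean(0).round(4))
    for a,(cx,cy,zt) in dict(tall=(.45,.106,.054),mid=(.457,-.167,.042)).items():
        t=(abs(x-cx)<.04)&(abs(y-cy)<.035)&(abs(z-zt)<.004)
        if t.sum()>10: print(" ",a,cv2.minAreaRect((P[t][:,:2]*1000).astype(np.float32)),t.sum())
# line fit left/right edges wrist
d=np.load('/tmp/wrist.npz');P=d['P'];x,y,z=P[...,0],P[...,1],P[...,2]
L=[]
for yy in np.arange(-.11,.13,.01):
    m=(abs(y-yy)<.004)&(x>.585)&(x<.69)&(z>.003)
    xs=x[m]
    if len(xs)>20: L.append((yy,np.percentile(xs,1),np.percentile(xs,99)))
L=np.array(L); print(np.polyfit(L[:,0],L[:,1],1),np.polyfit(L[:,0],L[:,2],1)); print((L[:,1:].mean(1)).round(4))
E
```

```text
wrist base ((646.2191772460938, 20.828567504882812), (101.42300415039062, 284.2825927734375), 4.3038249015808105)
 knob [0.6206 0.0103 0.292 ] [ 0.585  -0.011   0.0668] [0.648  0.0492 0.3194] 13192
 stop [ 0.6116 -0.1208  0.0301] [ 0.6593 -0.0663  0.044 ] [ 0.6348 -0.0965  0.0382]
  tall ((448.36083984375, 105.76030731201172), (26.70341682434082, 34.1213493347168), 7.332282066345215) 1132
  mid ((466.2113342285156, -165.70111083984375), (36.71601104736328, 16.219684600830078), 73.26736450195312) 207
scene base ((637.3432006835938, 21.092437744140625), (337.8716125488281, 103.82643127441406), 89.84676361083984)
 knob [0.6102 0.0164 0.457 ] [ 0.585  -0.0661  0.0573] [0.6496 0.0656 0.596 ] 2642
 stop [ 0.6131 -0.1212  0.0301] [ 0.6623 -0.064   0.0464] [ 0.6391 -0.0974  0.0382]
  tall ((450.8899841308594, 105.68898010253906), (27.336591720581055, 34.197837829589844), 7.291055202484131) 79
side base ((637.3101196289062, 20.078323364257812), (104.21184539794922, 338.6838073730469), 0.268752783536911)
 knob [ 0.6071 -0.0231  0.3751] [ 0.5853 -0.0724  0.0647] [0.647  0.0448 0.5687] 496
 stop [ 0.6127 -0.1244  0.0305] [ 0.6607 -0.0675  0.048 ] [ 0.6358 -0.1039  0.0376]
  tall ((449.7189025878906, 103.01244354248047), (25.33241081237793, 38.7962760925293), 7.383152961730957) 51
  mid ((457.7035217285156, -167.00070190429688), (25.83633041381836, 38.857234954833984), 5.007246971130371) 73
[-0.00966729  0.60455021] [-0.00394888  0.66298402]
[0.6363 0.6352 0.6355 0.6352 0.635  0.6352 0.6353 0.6354 0.635  0.6351
 0.6352 0.6352 0.6177 0.6213 0.6348 0.6349 0.6349 0.6347 0.6346 0.6347
 0.6344 0.6346 0.6348 0.6348]
```

Call:
servo_tool --series "-0.2 0.04 0 0 0 0 7; -0.2 0.04 0.03 0 0 0 14; -0.2 0.04 0.06 0 0 0 21; -0.2 0.04 0.06 0 0 0 28; -0.2 0.04 0.06 0 0 0 35; -0.2 0.04 0.06 0 0 0 42; -0.2 0.04 0.06 0 0 0 49; -0.2 0.04 0.06 0 0 0 56; -0.2 0.04 0.06 0 0 0 63; -0.2 0.04 0.06 0 0 0 70; -0.2 0.04 0.06 0 0 0 77; -0.2 0.04 0.06 0 0 0 84"

```text
time_s: 1.15
eef_pos: [0.6348, 0.04, 0.2558]
eef_rot: [-0.0, 0.999, 0.049, -0.0]
wrist_force: [0.4, 0.0, -0.5]
opening: 0.6
grasp_force: 0.0
```

```bash
python3 - <<'E'
from h import *
i,P,E=grab("wrist"); save(np.clip(i.astype(float)*1.5,0,255).astype(np.uint8),"w1.png")
im=i.astype(int);x,y,z=P[...,0],P[...,1],P[...,2]
k=(im.sum(-1)<120)&(z>.05)&(z<.1)&(abs(x-.635)<.03)&(abs(y-.04)<.04); Q=P[k]
print("knob",len(Q),np.percentile(Q,[2,50,98],axis=0).round(4).tolist())
v,u=np.where(k);print(u.min(),u.max(),v.min(),v.max())
for lo,hi in((.03,.045),(.004,.009),(.012,.018)):
    m=(z>lo)&(z<hi)&(abs(x-.635)<.04)&(y>-.15)&(y<.19);Q=P[m]; 
    if len(Q): print(lo,np.percentile(Q,[1,99],axis=0).round(4).tolist(),len(Q))
E
```

```text
knob 261 [[0.6294, 0.0341, 0.0714], [0.6382, 0.0413, 0.0788], [0.6446, 0.0482, 0.0809]]
249 264 157 174
0.03 [[0.6146, -0.1186, 0.0314], [0.6577, 0.138, 0.0427]] 4586
0.004 [[0.6063, -0.1126, 0.0043], [0.6654, 0.1613, 0.0087]] 4559
0.012 [[0.6149, -0.1086, 0.0121], [0.6631, 0.132, 0.0178]] 989
```

View pics/w1.png

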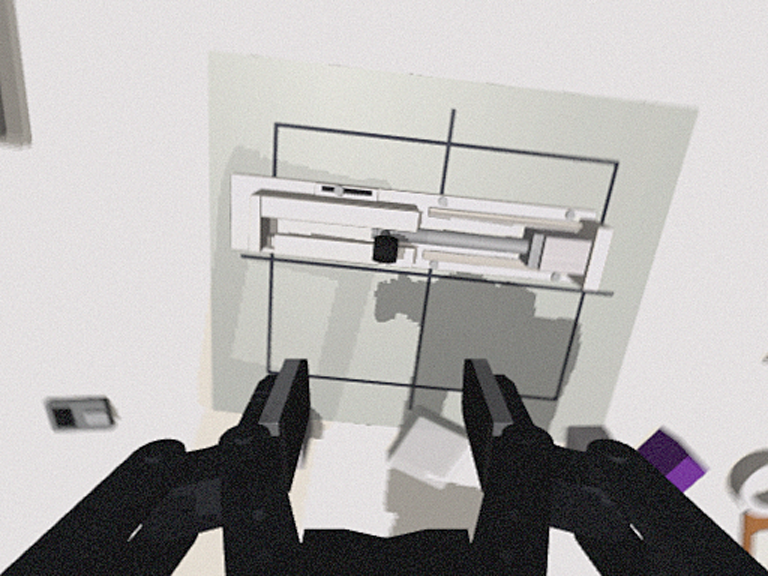

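The knob is at pixel (385,248) of the 768-wide view, world (0.637, 0.041, 0.071). Going down over it.

Call:
servo_tool --series "-0.2 0.001 -0.001 0.04 0 0 5.6; -0.2 0.001 -0.001 0.08 0 0 5.6; -0.2 0.001 -0.001 0.12 0 0 5.6; -0.2 0.001 -0.001 0.145 0 0 5.6; -0.2 0.001 -0.001 0.165 0 0 5.6; -0.2 0.001 -0.001 0.176 0 0 5.6; 0.3 0.001 -0.001 0.176 0 0 5.6; 0.5 0.001 -0.001 0.176 0 0 5.6; 0.5 0.001 -0.001 0.176 0 0 5.6; 0.5 0.001 -0.001 0.176 0 0 5.6"

```text
time_s: 2.03
eef_pos: [0.6374, 0.041, 0.0825]
eef_rot: [0.0, 1.0, 0.004, 0.002]
wrist_force: [0.3, 0.7, 0.4]
opening: 0.25
grasp_force: 0.0
```

Call:
servo_tool --series "1 0 0 0 0 0 0; 1 0 0 0 0 0 0; 1 0 0 0 0 0 0; 1 0 0 0 0 0 0"

```text
time_s: 2.37
eef_pos: [0.6373, 0.0409, 0.0825]
eef_rot: [0.0, 1.0, 0.004, 0.002]
wrist_force: [-0.0, -0.4, 6.5]
opening: 0.166
grasp_force: 58.9
```

```bash
python3 - <<'E'
from h import *
o=ctrl.get_obs()
for k in("time_s","eef_pos","eef_rot","wrist_force","opening","grasp_force"):print(k,o[k])
i,P,E=grab("wrist"); save(np.clip(i[60:300,130:400].astype(float)*1.5,0,255).astype(np.uint8),"w2.png",2.4)
E
```

```text
time_s 2.3667
eef_pos [0.63732329 0.04091498 0.08247644]
eef_rot [2.67221360e-04 9.99991945e-01 3.58908099e-03 1.77670587e-03]
wrist_force [-0.0110429  -0.39240394  6.5286492 ]
opening 0.16555525867376292
grasp_force 58.88655946590006
```

View pics/w2.png

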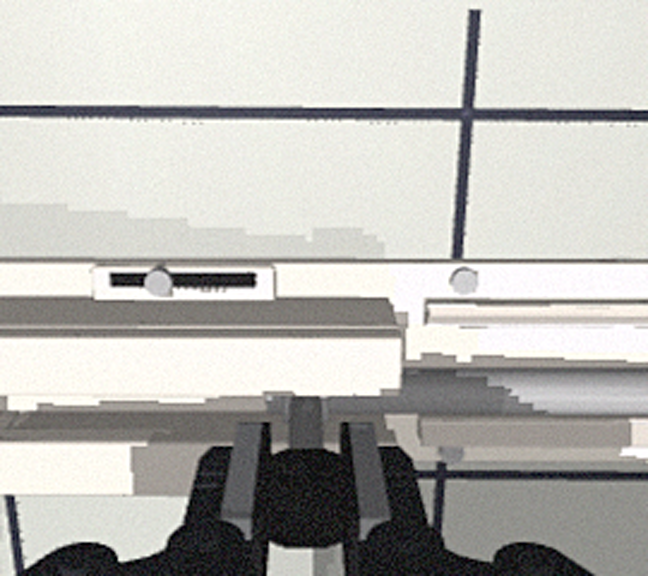

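Call:
servo_tool --series "1 0 -0.003 0 0 0 0; 1 0 -0.008 0 0 0 0; 1 0 -0.015 0 0 0 0; 1 0 -0.023 0 0 0 0; 1 0 -0.031 0 0 0 0; 1 0 -0.039 0 0 0 0; 1 0 -0.047 0 0 0 0; 1 0 -0.055 0 0 0 0; 1 0 -0.062 0 0 0 0; 1 0 -0.068 0 0 0 0; 1 0 -0.072 0 0 0 0; 1 0 -0.074 0 0 0 0"

```text
time_s: 3.42
eef_pos: [0.637, 0.1131, 0.0825]
eef_rot: [0.002, 1.0, 0.004, 0.002]
wrist_force: [-1.9, -9.7, 6.3]
opening: 0.166
grasp_force: 59.0
```

Call:
servo_tool --series "1 0 -0.001 0 0 0 0; 1 0 -0.002 0 0 0 0; 1 0 -0.003 0 0 0 0; 1 0 -0.004 0 0 0 0; 1 0 -0.005 0 0 0 0; 1 0 -0.005 0 0 0 0"

```text
time_s: 3.92
eef_pos: [0.637, 0.1176, 0.0824]
eef_rot: [0.002, 1.0, 0.003, 0.002]
wrist_force: [-0.4, -9.6, 6.6]
opening: 0.173
grasp_force: 59.0
```

Call:
servo_tool --series "1 0 -0.001 0 0 0 0; 1 0 -0.002 0 0 0 0; 1 0 -0.003 0 0 0 0; 1 0 -0.004 0 0 0 0; 1 0 -0.004 0 0 0 0"

```text
time_s: 4.33
eef_pos: [0.637, 0.1215, 0.0824]
eef_rot: [0.002, 1.0, 0.003, 0.002]
wrist_force: [-1.1, -8.4, 6.4]
opening: 0.17
grasp_force: 59.0
```

Call:
servo_tool --series "1 0 -0.001 0 0 0 0; 1 0 -0.002 0 0 0 0; 1 0 -0.003 0 0 0 0; 1 0 -0.004 0 0 0 0; 1 0 -0.004 0 0 0 0"

```text
time_s: 4.75
eef_pos: [0.637, 0.1255, 0.0824]
eef_rot: [0.002, 1.0, 0.003, 0.002]
wrist_force: [-0.8, -9.2, 6.4]
opening: 0.172
grasp_force: 59.0
```

Call:
servo_tool --series "1 0 -0.001 0 0 0 0; 1 0 -0.002 0 0 0 0; 1 0 -0.003 0 0 0 0; 1 0 -0.003 0 0 0 0"

```text
time_s: 5.08
eef_pos: [0.637, 0.1277, 0.0824]
eef_rot: [0.003, 1.0, 0.003, 0.002]
wrist_force: [-0.9, -12.9, 6.6]
opening: 0.172
grasp_force: 59.2
```

Call:
servo_tool --series "1 0 -0.001 0 0 0 0; 1 0 -0.0015 0 0 0 0; 1 0 -0.0015 0 0 0 0"

```text
time_s: 5.33
eef_pos: [0.637, 0.128, 0.0824]
eef_rot: [0.003, 1.0, 0.003, 0.002]
wrist_force: [-0.8, -16.7, 7.1]
opening: 0.168
grasp_force: 59.2
```

Call:
servo_tool --series "1 0 0.001 0 0 0 0; 1 0 0.002 0 0 0 0; 1 0 0.0032 0 0 0 0; 1 -0.003 0.0032 0 0 0 0; 1 -0.0065 0.0032 0.0003 0 0 0; 1 -0.0098 0.0032 0.0006 0 0 0; 1 -0.0123 0.0032 0.001 0 0 0; 1 -0.0147 0.0032 0.0016 0 0 0; 1 -0.0147 0.0032 0.0016 0 0 0"

```text
time_s: 6.08
eef_pos: [0.6249, 0.1264, 0.0817]
eef_rot: [0.002, 1.0, 0.003, 0.005]
wrist_force: [8.2, -10.2, 1.3]
opening: 0.172
grasp_force: 58.9
```

Call:
servo_tool --series "1 0 -0.0005 0 0 0 0; 1 -0.0024 -0.0005 0.0007 0 0 0; 1 -0.0047 -0.0005 0.0014 0 0 0; 1 -0.0047 -0.0005 0.0014 0 0 0"

```text
time_s: 6.42
eef_pos: [0.6202, 0.1269, 0.0806]
eef_rot: [0.002, 1.0, 0.003, 0.005]
wrist_force: [6.1, -9.4, 4.5]
opening: 0.172
grasp_force: 58.8
```

Call:
servo_tool --series "1 -0.0023 0 0.001 0 0 0; 1 -0.0046 0 0.002 0 0 0; 1 -0.0068 0 0.0031 0 0 0; 1 -0.009 0 0.0044 0 0 0; 1 -0.0111 0 0.0057 0 0 0; 1 -0.0132 0 0.0072 0 0 0; 1 -0.0132 0 0.0072 0 0 0"

```text
time_s: 7.0
eef_pos: [0.6062, 0.1271, 0.0739]
eef_rot: [0.002, 1.0, 0.003, 0.004]
wrist_force: [-1.2, -10.7, 13.0]
opening: 0.168
grasp_force: 58.3
```

Call:
servo_tool --series "1 -0.001 0 0.0006 0 0 0; 1 -0.002 0 0.0012 0 0 0; 1 -0.002 0 0.0012 0 0 0"

```text
time_s: 7.25
eef_pos: [0.6049, 0.1271, 0.0731]
eef_rot: [0.002, 1.0, 0.003, 0.005]
wrist_force: [0.2, -10.8, 13.1]
opening: 0.172
grasp_force: 58.5
```

Call:
servo_tool --series "1 -0.001 0 0 0 0 0; 1 -0.002 0 0 0 0 0; 1 -0.002 0 0 0 0 0"

```text
time_s: 7.5
eef_pos: [0.6029, 0.1271, 0.0721]
eef_rot: [0.002, 1.0, 0.003, 0.005]
wrist_force: [4.6, -10.0, 5.2]
opening: 0.168
grasp_force: 58.7
```

Call:
servo_tool --series "1 -0.001 0 0.0005 0 0 0; 1 -0.002 0 0.001 0 0 0; 1 -0.002 0 0.001 0 0 0"

```text
time_s: 7.75
eef_pos: [0.6007, 0.127, 0.0708]
eef_rot: [0.002, 1.0, 0.003, 0.005]
wrist_force: [5.9, -10.1, 5.1]
opening: 0.168
grasp_force: 58.4
```

Call:
servo_tool --series "1 -0.001 0 0.0008 0 0 0; 1 -0.002 0 0.0016 0 0 0; 1 -0.002 0 0.0016 0 0 0"

```text
time_s: 8.0
eef_pos: [0.5981, 0.1271, 0.069]
eef_rot: [0.002, 1.0, 0.004, 0.004]
wrist_force: [3.5, -9.8, 5.7]
opening: 0.17
grasp_force: 58.4
```

```bash
python3 - <<'E'
from h import *
i,P,E=grab("wrist"); a=np.clip(i[60:300,130:400].astype(float)*1.5,0,255).astype(np.uint8)
s,_,_=grab("side"); b=cv2.resize(np.clip(s[130:230,250:320].astype(float)*1.5,0,255).astype(np.uint8),None,fx=4.8,fy=4.8,interpolation=cv2.INTER_CUBIC)
a=cv2.resize(a,None,fx=1.6,fy=1.6)
H=480;c=np.zeros((H,a.shape[1]+b.shape[1],3),np.uint8);c[:a.shape[0],:a.shape[1]]=a;c[:b.shape[0],a.shape[1]:]=b
save(c,"w3.png",1)
E
```

```text
(no output)
```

View pics/w3.png

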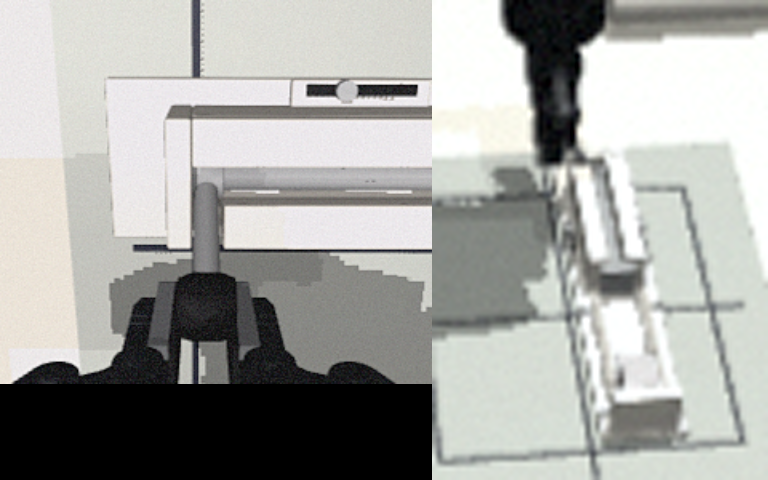

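The lever lies in the notch at its stop: the stem runs from (207,180) across the guide to the knob at (205,305), and the knob has slid a few mm in the pads. Next I ease it onto the shoulder.

Call:
servo_tool --series "1 0 0.0005 0 0 0 0; 1 0 0.001 0 0 0 0; 1 0 0.0015 0 0 0 0; 1 0 0.002 0 0 0 0; 1 0 0.0025 0 0 0 0; 1 0 0.003 0 0 0 0; 1 0 0.003 0 0 0 0"

```text
time_s: 8.68
eef_pos: [0.5982, 0.125, 0.0691]
eef_rot: [0.001, 1.0, 0.004, 0.004]
wrist_force: [4.2, -6.1, 4.6]
opening: 0.166
grasp_force: 58.3
```

Call:
servo_tool --series "1 0 0.0005 0 0 0 0; 1 0 0.001 0 0 0 0; 1 0 0.0015 0 0 0 0; 1 0 0.002 0 0 0 0; 1 0 0.002 0 0 0 0"

```text
time_s: 9.1
eef_pos: [0.5972, 0.1246, 0.0684]
eef_rot: [-0.0, 1.0, 0.003, 0.003]
wrist_force: [3.4, -0.9, 5.8]
opening: 0.168
grasp_force: 58.5
```

Call:
servo_tool --series "0.4 0 0 0 0 0 0; 0 0 0 0 0 0 0; -0.2 0 0 0 0 0 0; -0.2 0 0 0 0 0 0; -0.2 0 0 -0.02 0 0 0; -0.2 0 0 -0.06 0 0 0; -0.2 -0.01 0.02 -0.09 0 0 -7; -0.2 -0.03 0.06 -0.12 0 0 -14; -0.2 -0.05 0.1 -0.132 0 0 -21; -0.2 -0.07 0.14 -0.132 0 0 -28; -0.2 -0.09 0.18 -0.132 0 0 -35; -0.2 -0.11 0.22 -0.132 0 0 -42"

```text
time_s: 10.1
eef_pos: [0.5024, -0.0627, 0.1982]
eef_rot: [0.0, 0.937, 0.349, 0.0]
wrist_force: [0.8, -0.7, 0.2]
opening: 0.603
grasp_force: 0.0
```

```bash
python3 - <<'E'
from h import *
i,P,E=grab("side"); im=i.astype(int);x,y,z=P[...,0],P[...,1],P[...,2]
k=(im.sum(-1)<110)&(z>.045)&(z<.09)&(abs(x-.61)<.05)&(abs(y-.12)<.06); Q=P[k]
print("knob",len(Q),np.percentile(Q,[2,50,98],axis=0).round(4).tolist() if len(Q) else "")
E
```

```text
knob 16 [[0.6042, 0.1122, 0.0604], [0.6086, 0.1186, 0.0666], [0.6151, 0.1258, 0.0742]]
```

Call:
servo_tool --series "-0.2 -0.02 0.01 0 0 0 -7; -0.2 -0.05 0.025 0 0 0 -14; -0.2 -0.08 0.04 0 0 0 -21; -0.2 -0.1026 0.049 0 0 0 -28; -0.2 -0.1026 0.049 0 0 0 -35; -0.2 -0.1026 0.049 0 0 0 -42; -0.2 -0.1026 0.049 0 0 0 -49; -0.2 -0.1026 0.049 0 0 0 -54; -0.2 -0.1026 0.049 0 0 0 -54; -0.2 -0.1026 0.049 0 0 0 -54"

```text
time_s: 10.98
eef_pos: [0.457, -0.1652, 0.1975]
eef_rot: [-0.0, 0.68, 0.733, -0.0]
wrist_force: [0.3, 0.3, 0.6]
opening: 0.603
grasp_force: 0.0
```

```bash
cat >> h.py <<'E'
def block(cx,cy,zt):
    i,P,E=grab("wrist");x,y,z=P[...,0],P[...,1],P[...,2]
    t=((abs(x-cx)<.03)&(abs(y-cy)<.03)&(abs(z-zt)<.005)).astype(np.uint8)
    k,L,s,_=cv2.connectedComponentsWithStats(t); j=1+np.argmax(s[1:,4]); Q=P[L==j]
    print("rect",cv2.minAreaRect((Q[:,:2]*1000).astype(np.float32)),len(Q),np.median(Q[:,2]),"rgb",i[L==j].mean(0).round())
    o=ctrl.get_obs();q=o["eef_rot"];print("pose",o["eef_pos"].round(4),"toolx deg",np.degrees(2*np.arctan2(q[2],q[1])).round(2))
    return i
E
python3 - <<'E'
from h import *
i=block(.457,-.167,.042); save(np.clip(i.astype(float)*1.4,0,255).astype(np.uint8),"mid.png",1.2)
E
```

```text
rect ((456.1023254394531, -164.88778686523438), (25.965389251708984, 34.29682922363281), 7.419240951538086) 1059 0.041975145722658314 rgb [127. 123. 124.]
pose [ 0.4571 -0.1653  0.1976] toolx deg 94.31
```

View pics/mid.png

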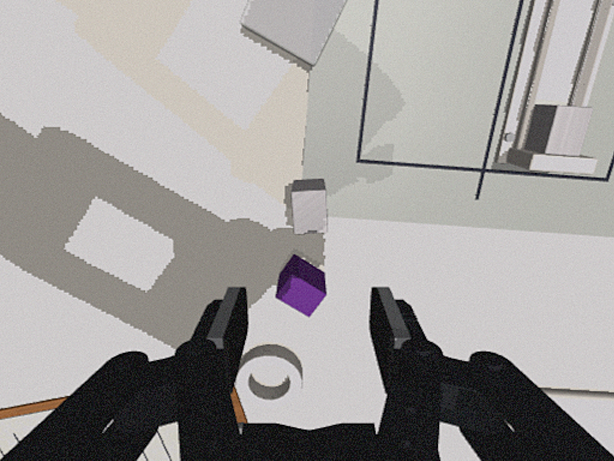

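Silver mid block at pixel (309,207), world (0.456, -0.165), width axis 7.4°; the purple one at (300,285) stays clear of the fingers.

Call:
servo_tool --series "-0.2 0 -0.001 0.04 0 0 -3.1; -0.2 0 -0.001 0.08 0 0 -3.1; -0.2 0 -0.001 0.115 0 0 -3.1; -0.2 0 -0.001 0.14 0 0 -3.1; -0.2 0 -0.001 0.152 0 0 -3.1; -0.2 0 -0.001 0.1586 0 0 -3.1; -0.2 0 -0.001 0.1586 0 0 -3.1; 0.2 0 -0.001 0.1586 0 0 -3.1; 1 0 -0.001 0.1586 0 0 -3.1; 1 0 -0.001 0.1586 0 0 -3.1; 1 0 -0.001 0.1586 0 0 -3.1; 1 0 -0.001 0.1586 0 0 -3.1"

```text
time_s: 12.03
eef_pos: [0.4574, -0.1663, 0.0407]
eef_rot: [0.002, 0.659, 0.752, 0.0]
wrist_force: [-0.4, 1.2, 7.6]
opening: 0.292
grasp_force: 59.8
```

Call:
servo_tool --series "1 0 0 -0.015 0 0 0; 1 0 0 -0.04 0 0 0; 1 0.01 0.02 -0.06 0 0 2; 1 0.024 0.053 -0.06 0 0 4; 1 0.038 0.085 -0.06 0 0 6; 1 0.052 0.115 -0.06 0 0 7.4; 1 0.066 0.145 -0.06 0 0 7.4; 1 0.078 0.172 -0.06 0 0 7.4; 1 0.084 0.186 -0.06 0 0 7.4; 1 0.0862 0.1905 -0.06 0 0 7.4; 1 0.0862 0.1905 -0.06 0 0 7.4"

```text
time_s: 12.95
eef_pos: [0.6342, -0.0542, 0.0991]
eef_rot: [-0.0, 0.706, 0.709, -0.0]
wrist_force: [-0.0, -0.8, -0.9]
opening: 0.293
grasp_force: 59.3
```

```bash
cat >> h.py <<'E'
def align(zb):
    i,P,E=grab("wrist");x,y,z=P[...,0],P[...,1],P[...,2]
    o=ctrl.get_obs();q=o["eef_rot"];print("pose",o["eef_pos"].round(4),"toolx",np.degrees(2*np.arctan2(q[2],q[1])).round(2))
    t=(abs(z-zb)<.004)&(abs(x-o["eef_pos"][0])<.012)&(abs(y-o["eef_pos"][1])<.03);Q=P[t];print("block top",len(Q),np.percentile(Q,[1,50,99],axis=0).round(4).tolist() if len(Q) else "")
    for lo,hi in((.0035,.009),(.012,.018),(.03,.045)):
        for yy in np.arange(-.12,.16,.02):
            m=(z>lo)&(z<hi)&(abs(x-.635)<.04)&(abs(y-yy)<.01);Q=x[m]
            if len(Q)>60: print(lo,yy.round(2),np.percentile(Q,[1,99]).round(4),np.percentile(Q,[1,99]).mean().round(4),len(Q))
    return i,P
E
python3 - <<'E'
from h import *
i,P=align(.102); save(np.clip(i.astype(float)*1.4,0,255).astype(np.uint8),"al.png",1.2)
E
```

```text
pose [ 0.6332 -0.0549  0.0989] toolx 90.22
block top 3819 [[0.6215, -0.0689, 0.0984], [0.6333, -0.0511, 0.1003], [0.6452, -0.0359, 0.1017]]
0.0035 -0.08 [0.606  0.6656] 0.6358 292
0.0035 -0.06 [0.6061 0.6653] 0.6357 999
0.0035 -0.04 [0.6062 0.6649] 0.6356 1735
0.0035 -0.02 [0.606  0.6651] 0.6356 1894
0.0035 0.0 [0.606  0.6649] 0.6355 1790
0.0035 0.02 [0.6057 0.6651] 0.6354 932
0.0035 0.04 [0.6055 0.6652] 0.6354 597
0.0035 0.06 [0.6054 0.6654] 0.6354 108
0.012 -0.06 [0.6157 0.6562] 0.6359 228
0.012 -0.04 [0.6153 0.6561] 0.6357 406
0.012 -0.02 [0.6152 0.656 ] 0.6356 447
0.012 0.0 [0.6151 0.6559] 0.6355 474
0.03 -0.12 [0.6137 0.6521] 0.6329 117
0.03 0.0 [0.6231 0.6481] 0.6356 90
0.03 0.02 [0.615  0.6559] 0.6354 1803
0.03 0.04 [0.6147 0.656 ] 0.6353 2378
0.03 0.06 [0.6147 0.6559] 0.6353 2206
```

View pics/al.png

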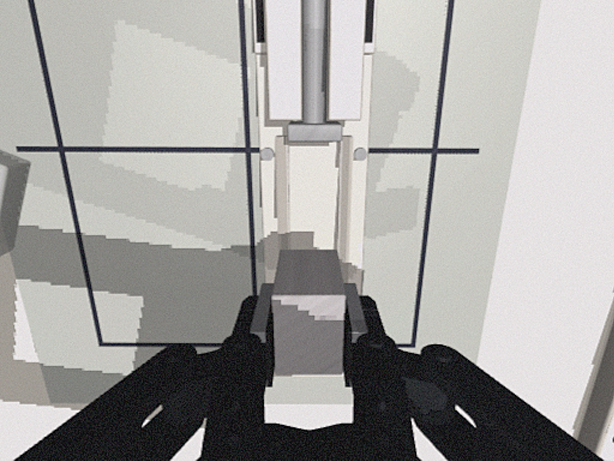

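The block's top face spans (273-345, 295-375), and its centre is 2.4 mm left of the track's middle, so I correct by that and go down.

Call:
servo_tool --series "1 -0.001 0.0024 0 0 0 0; 1 -0.002 0.0024 0.01 0 0 0; 1 -0.002 0.0024 0.02 0 0 0; 1 -0.002 0.0024 0.028 0 0 0; 1 -0.002 0.0024 0.034 0 0 0; 1 -0.002 0.0024 0.038 0 0 0; 1 -0.002 0.0024 0.042 0 0 0; 1 -0.002 0.0024 0.045 0 0 0; 1 -0.002 0.0024 0.047 0 0 0; 1 -0.002 0.0024 0.049 0 0 0; 1 -0.002 0.0024 0.049 0 0 0"

```text
time_s: 13.92
eef_pos: [0.6365, -0.057, 0.0502]
eef_rot: [0.0, 0.706, 0.708, 0.0]
wrist_force: [0.5, 0.2, -1.2]
opening: 0.287
grasp_force: 59.1
```

Call:
servo_tool --series "1 0 0 0.001 0 0 0; 1 0 0 0.002 0 0 0; 1 0 0 0.003 0 0 0; 1 0 0 0.004 0 0 0; 1 0 0 0.004 0 0 0"

```text
time_s: 14.33
eef_pos: [0.6365, -0.0571, 0.0468]
eef_rot: [0.0, 0.706, 0.708, 0.0]
wrist_force: [0.8, 0.7, 2.3]
opening: 0.294
grasp_force: 59.4
```

Call:
servo_tool --series "1 -0.001 0 0 0 0 0; 1 -0.002 0 0 0 0 0; 1 -0.003 0 0 0 0 0; 1 -0.004 0 0 0 0 0; 1 -0.004 0 0 0 0 0"

```text
time_s: 14.75
eef_pos: [0.6366, -0.0593, 0.0468]
eef_rot: [-0.001, 0.706, 0.708, 0.001]
wrist_force: [0.9, 8.6, 4.9]
opening: 0.295
grasp_force: 60.0
```

Call:
servo_tool --series "1 0.0015 0 -0.0005 0 0 0; 0.3 0.0015 0 -0.0005 0 0 0; 0.1 0.0015 0 -0.0005 0 0 0; -0.1 0.0015 0 -0.0005 0 0 0; -0.1 0.0015 0 -0.0005 0 0 0; -0.1 0.0015 0 -0.02 0 0 0; -0.1 0.0015 0 -0.06 0 0 0; -0.1 0.02 -0.02 -0.1 0 0 -3; -0.1 0.045 -0.05 -0.13 0 0 -7; -0.1 0.07 -0.08 -0.15 0 0 -7; -0.1 0.095 -0.11 -0.15 0 0 -7; -0.1 0.12 -0.14 -0.15 0 0 -7"

```text
time_s: 15.75
eef_pos: [0.5029, 0.0529, 0.1983]
eef_rot: [0.002, 0.662, 0.75, 0.001]
wrist_force: [-0.1, 0.2, 0.3]
opening: 0.547
grasp_force: 0.0
```

Call:
servo_tool --series "-0.1 0.02 -0.03 0 0 0 0; -0.1 0.037 -0.053 0 0 0 0; -0.1 0.037 -0.053 0 0 0 0; -0.1 0.037 -0.053 0 0 0 0"

```text
time_s: 16.08
eef_pos: [0.4448, 0.0833, 0.1962]
eef_rot: [0.0, 0.661, 0.75, 0.0]
wrist_force: [1.5, 0.8, 0.1]
opening: 0.549
grasp_force: 0.0
```

```bash
python3 - <<'E'
from h import *
i=block(.449,.105,.054)
d,P,E=grab("side");x,y,z=P[...,0],P[...,1],P[...,2]
for a,b in((.036,.040),(.046,.051)):
    m=(abs(x-.636)<.016)&(y>-.12)&(y<-.02)&(z>a)&(z<b);Q=P[m];print(len(Q),np.percentile(Q,[2,50,98],axis=0).round(4).tolist() if len(Q) else "")
E
```

```text
rect ((448.3660583496094, 105.85189056396484), (25.812028884887695, 34.563880920410156), 8.190655708312988) 1239 0.053942408753527515 rgb [132. 128. 129.]
pose [0.4461 0.0827 0.1964] toolx deg 97.2
49 [[0.6222, -0.1187, 0.0362], [0.6337, -0.0948, 0.0379], [0.6483, -0.0508, 0.04]]
42 [[0.6226, -0.075, 0.0461], [0.6358, -0.0605, 0.0476], [0.6482, -0.0446, 0.0502]]
```

Call:
servo_tool --series "-0.1 0.0226 0.0052 0.01 0 0 -0.7; -0.1 0.0226 0.0052 0.04 0 0 -0.7; -0.1 0.0226 0.0052 0.08 0 0 -0.7; -0.1 0.0226 0.0052 0.115 0 0 -0.7; -0.1 0.0226 0.0052 0.135 0 0 -0.7; -0.1 0.0226 0.0052 0.1484 0 0 -0.7; -0.1 0.0226 0.0052 0.1484 0 0 -0.7; 0.2 0.0226 0.0052 0.1484 0 0 -0.7; 1 0.0226 0.0052 0.1484 0 0 -0.7; 1 0.0226 0.0052 0.1484 0 0 -0.7; 1 0.0226 0.0052 0.1484 0 0 -0.7; 1 0.0226 0.0052 0.1484 0 0 -0.7"

```text
time_s: 17.18
eef_pos: [0.4486, 0.1059, 0.0484]
eef_rot: [0.001, 0.657, 0.754, 0.001]
wrist_force: [-0.1, 0.6, -1.0]
opening: 0.294
grasp_force: 59.3
```

Call:
servo_tool --series "1 0 0 -0.02 0 0 0; 1 0 0 -0.05 0 0 2; 1 -0.02 0.022 -0.07 0 0 4; 1 -0.045 0.05 -0.07 0 0 6; 1 -0.07 0.078 -0.07 0 0 7.6; 1 -0.095 0.106 -0.07 0 0 7.6; 1 -0.12 0.134 -0.07 0 0 7.6; 1 -0.14 0.156 -0.07 0 0 7.6; 1 -0.149 0.166 -0.07 0 0 7.6; 1 -0.1515 0.1687 -0.07 0 0 7.6; 1 -0.1515 0.1687 -0.07 0 0 7.6; 1 -0.1515 0.1687 -0.07 0 0 7.6"

```text
time_s: 18.18
eef_pos: [0.6348, -0.0204, 0.1172]
eef_rot: [-0.001, 0.705, 0.709, -0.0]
wrist_force: [-0.7, 0.9, -1.5]
opening: 0.295
grasp_force: 59.6
```

```bash
python3 - <<'E'
from h import *
i,P=align(.123)
x,y,z=P[...,0],P[...,1],P[...,2]
m=(abs(x-.635)<.013)&(z>.031)&(z<.037)&(y>-.02)&(y<.04);Q=P[m];print("follower",np.percentile(Q,[2,50,98],axis=0).round(4).tolist() if len(Q) else "")
E
```

```text
pose [ 0.6346 -0.0201  0.1173] toolx 90.31
block top 4077 [[0.6229, -0.0361, 0.1198], [0.6345, -0.0176, 0.1228], [0.646, -0.0029, 0.1245]]
0.0035 -0.06 [0.6062 0.6651] 0.6357 108
0.0035 -0.04 [0.6058 0.6653] 0.6356 473
0.0035 -0.02 [0.606 0.665] 0.6355 1394
0.0035 0.0 [0.6059 0.665 ] 0.6354 1158
0.0035 0.02 [0.6057 0.6651] 0.6354 504
0.0035 0.04 [0.6055 0.665 ] 0.6353 468
0.0035 0.1 [0.6051 0.6649] 0.635 427
0.012 -0.04 [0.6517 0.6561] 0.6539 91
0.012 -0.02 [0.6151 0.6559] 0.6355 307
0.012 0.0 [0.6151 0.6559] 0.6355 354
0.012 0.08 [0.6055 0.6647] 0.6351 202
0.03 -0.12 [0.6127 0.659 ] 0.6358 714
0.03 -0.1 [0.6128 0.6566] 0.6347 87
0.03 0.02 [0.615  0.6558] 0.6354 1297
0.03 0.04 [0.6147 0.6559] 0.6353 1624
0.03 0.06 [0.6146 0.6559] 0.6353 1808
0.03 0.08 [0.6146 0.6557] 0.6351 2009
0.03 0.1 [0.6145 0.6558] 0.6352 1587
follower [[0.623, 0.0093, 0.0321], [0.6353, 0.0137, 0.034], [0.6476, 0.0382, 0.0369]]
```

Call:
servo_tool --series "1 -0.0015 0.0013 0.005 0 0 0; 1 -0.0015 0.0013 0.02 0 0 0; 1 -0.0015 0.0013 0.034 0 0 0; 1 -0.0015 0.0013 0.042 0 0 0; 1 -0.0015 0.0013 0.047 0 0 0; 1 -0.0015 0.0013 0.051 0 0 0; 1 -0.0015 0.0013 0.054 0 0 0; 1 -0.0015 0.0013 0.057 0 0 0; 1 -0.0015 0.0013 0.059 0 0 0; 1 -0.0015 0.0013 0.061 0 0 0; 1 -0.0015 0.0013 0.061 0 0 0"

```text
time_s: 19.15
eef_pos: [0.6371, -0.0226, 0.0564]
eef_rot: [-0.0, 0.705, 0.709, -0.0]
wrist_force: [-0.3, 0.6, -1.2]
opening: 0.295
grasp_force: 59.6
```

Call:
servo_tool --series "1 0 0 0.001 0 0 0; 1 0 0 0.002 0 0 0; 1 0 0 0.003 0 0 0; 1 0 0 0.003 0 0 0"

```text
time_s: 19.48
eef_pos: [0.6374, -0.0226, 0.0543]
eef_rot: [0.0, 0.705, 0.709, 0.0]
wrist_force: [-3.1, 1.1, 2.9]
opening: 0.293
grasp_force: 60.0
```

Call:
servo_tool --series "1 -0.001 -0.0006 0 0 0 0; 1 -0.002 -0.0006 0 0 0 0; 1 -0.003 -0.0006 0 0 0 0; 1 -0.004 -0.0006 0 0 0 0; 1 -0.004 -0.0006 0 0 0 0"

```text
time_s: 19.9
eef_pos: [0.6372, -0.0244, 0.0543]
eef_rot: [-0.001, 0.705, 0.709, 0.002]
wrist_force: [-0.2, 10.8, 5.9]
opening: 0.296
grasp_force: 60.5
```

Call:
servo_tool --series "1 0.002 0 -0.0005 0 0 0; 0.3 0.002 0 -0.0005 0 0 0; 0.1 0.002 0 -0.0005 0 0 0; -0.2 0.002 0 -0.0005 0 0 0; -0.2 0.002 0 -0.0005 0 0 0; -0.2 0.002 0 -0.02 0 0 0; -0.2 0.002 0 -0.06 0 0 0; -0.2 0.02 -0.01 -0.1 0 0 7; -0.2 0.06 -0.02 -0.12 0 0 14; -0.2 0.1 -0.032 -0.12 0 0 21; -0.2 0.13 -0.032 -0.12 0 0 28; -0.2 0.149 -0.032 -0.12 0 0 35"

```text
time_s: 20.9
eef_pos: [0.603, 0.1256, 0.1746]
eef_rot: [-0.0, 0.887, 0.462, 0.001]
wrist_force: [-0.6, -0.1, -0.9]
opening: 0.599
grasp_force: 0.0
```

Call:
servo_tool --series "-0.2 0 0 0 0 0 7; -0.2 0 0 0 0 0 14; -0.2 0 0 0 0 0 21; -0.2 0 0 0 0 0 28; -0.2 0 0 0 0 0 35; -0.2 0 0 0 0 0 42; -0.2 0 0 0 0 0 49; -0.2 0 0 0 0 0 55; -0.2 0 0 0 0 0 55; -0.2 0 0 0 0 0 55"

```text
time_s: 21.73
eef_pos: [0.6038, 0.122, 0.1734]
eef_rot: [0.0, 1.0, 0.004, -0.0]
wrist_force: [0.8, 0.9, -0.7]
opening: 0.601
grasp_force: 0.0
```

```bash
python3 - <<'E'
from h import *
o=ctrl.get_obs();q=o["eef_rot"];print(o["time_s"],o["eef_pos"].round(4),np.degrees(2*np.arctan2(q[2],q[1])))
i,P,E=grab("wrist");im=i.astype(int);x,y,z=P[...,0],P[...,1],P[...,2]
k=(im.sum(-1)<120)&(z>.04)&(z<.09)&(abs(x-.607)<.03)&(abs(y-.125)<.03); Q=P[k]
print("knob",len(Q),np.percentile(Q,[1,50,99],axis=0).round(4).tolist() if len(Q) else "")
a=np.clip(i.astype(float)*1.4,0,255).astype(np.uint8)
s,Ps,_=grab("scene"); b=np.clip(s[180:290,190:310].astype(float)*2,0,255).astype(np.uint8)
b=cv2.resize(b,(419,384),interpolation=cv2.INTER_CUBIC)
save(np.hstack([a[:, 80:440],b]),"rg.png",1)
E
```

```text
21.7333 [0.6038 0.122  0.1734] 0.4411759899303339
knob 484 [[0.6004, 0.1172, 0.0633], [0.6106, 0.1246, 0.0706], [0.6171, 0.1321, 0.0733]]
```

View pics/rg.png

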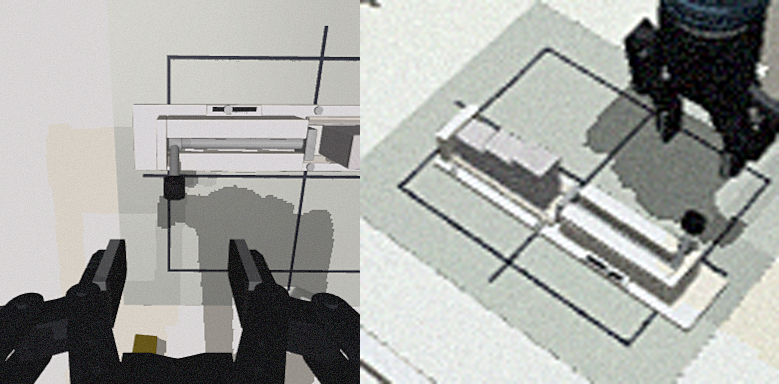

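The two blocks stand behind the low one, climbing, and the knob is in the notch at left-view (174,187), world (0.606, 0.1246).

Call:
servo_tool --series "-0.2 0.002 -0.0026 0.03 0 0 0.3; -0.2 0.002 -0.0026 0.06 0 0 0.3; -0.2 0.002 -0.0026 0.085 0 0 0.3; -0.2 0.002 -0.0026 0.098 0 0 0.3; -0.2 0.002 -0.0026 0.104 0 0 0.3; -0.2 0.002 -0.0026 0.104 0 0 0.3; 0.3 0.002 -0.0026 0.104 0 0 0.3; 0.6 0.002 -0.0026 0.104 0 0 0.3; 1 0.002 -0.0026 0.104 0 0 0.3; 1 0.002 -0.0026 0.104 0 0 0.3; 1 0.002 -0.0026 0.104 0 0 0.3"

```text
time_s: 22.75
eef_pos: [0.6068, 0.1247, 0.0713]
eef_rot: [0.0, 1.0, -0.0, 0.001]
wrist_force: [-1.6, -2.3, 6.4]
opening: 0.169
grasp_force: 58.7
```

Call:
servo_tool --series "1 0 -0.001 0 0 0 0; 1 0 -0.002 0 0 0 0; 1 0 -0.003 0 0 0 0; 1 0 -0.004 0 0 0 0; 1 0 -0.0047 0 0 0 0; 1 0 -0.0047 0 0 0 0"

```text
time_s: 23.25
eef_pos: [0.6069, 0.1273, 0.0713]
eef_rot: [0.002, 1.0, -0.0, 0.001]
wrist_force: [-2.8, -9.2, 8.0]
opening: 0.174
grasp_force: 59.0
```

Call:
servo_tool --series "1 0.003 0.0002 -0.002 0 0 0; 1 0.0065 0.0002 -0.0038 0 0 0; 1 0.01 0.0002 -0.0053 0 0 0; 1 0.0134 0.0002 -0.0065 0 0 0; 1 0.017 0.0002 -0.0075 0 0 0; 1 0.0207 0.0002 -0.0082 0 0 0; 1 0.0245 0.0002 -0.0086 0 0 0; 1 0.0282 0.0002 -0.0087 0 0 0; 1 0.0295 0.0002 -0.0087 0 0 0; 1 0.0295 0.0002 -0.0087 0 0 0"

```text
time_s: 24.08
eef_pos: [0.6338, 0.1269, 0.0781]
eef_rot: [0.002, 1.0, -0.0, -0.002]
wrist_force: [-7.0, -9.9, 4.6]
opening: 0.175
grasp_force: 58.4
```

Call:
servo_tool --series "1 0.001 0 0 0 0 0; 1 0.002 0.001 0 0 0 0; 1 0.002 0.002 0 0 0 0; 1 0.002 0.003 0 0 0 0; 1 0.002 0.0042 0 0 0 0; 1 0.002 0.0054 0 0 0 0; 1 0.002 0.0066 0 0 0 0; 1 0.002 0.0078 0 0 0 0; 1 0.002 0.009 0 0 0 0; 1 0.002 0.0102 0 0 0 0; 1 0.002 0.0114 0 0 0 0; 1 0.002 0.0114 0 0 0 0"

```text
time_s: 25.08
eef_pos: [0.6359, 0.1161, 0.0782]
eef_rot: [0.001, 1.0, -0.0, -0.002]
wrist_force: [-5.3, -7.1, 2.8]
opening: 0.171
grasp_force: 58.5
```

Call:
servo_tool --series "1 0 0.001 0 0 0 0; 1 0 0.002 0 0 0 0; 1 0 0.003 0 0 0 0; 1 0 0.004 0 0 0 0; 1 0 0.005 0 0 0 0; 1 0 0.006 0 0 0 0; 1 0 0.006 0 0 0 0"

```text
time_s: 25.67
eef_pos: [0.6359, 0.1104, 0.0782]
eef_rot: [0.001, 1.0, -0.0, -0.002]
wrist_force: [-5.8, -7.1, 3.9]
opening: 0.168
grasp_force: 58.5
```

Call:
servo_tool --series "1 0 0.0007 0 0 0 0; 1 0 0.0014 0 0 0 0; 1 0 0.0021 0 0 0 0; 1 0 0.0021 0 0 0 0"

```text
time_s: 26.0
eef_pos: [0.6359, 0.1091, 0.0782]
eef_rot: [0.0, 1.0, -0.0, -0.002]
wrist_force: [-5.9, -4.1, 2.9]
opening: 0.167
grasp_force: 58.5
```

Contact is starting: the force falls and the travel stops.

Call:
servo_tool --series "1 0 0.0005 0 0 0 0; 1 0 0.001 0 0 0 0; 1 0 0.0015 0 0 0 0; 1 0 0.0015 0 0 0 0"

```text
time_s: 26.33
eef_pos: [0.6359, 0.1089, 0.0782]
eef_rot: [-0.0, 1.0, -0.0, -0.002]
wrist_force: [-5.4, 0.3, 4.3]
opening: 0.169
grasp_force: 58.7
```

Call:
servo_tool --series "1 0 0.0005 0 0 0 0; 1 0 0.001 0 0 0 0; 1 0 0.0015 0 0 0 0; 1 0 0.0015 0 0 0 0"

```text
time_s: 26.67
eef_pos: [0.6359, 0.1086, 0.0783]
eef_rot: [-0.001, 1.0, -0.0, -0.001]
wrist_force: [-4.2, 5.0, 2.6]
opening: 0.167
grasp_force: 58.7
```

Call:
servo_tool --series "1 -0.0012 -0.0012 0 0 0 0; 1 -0.0012 -0.0012 0 0 0 0; 0.5 -0.0012 -0.0012 0 0 0 0; 0.2 -0.0012 -0.0012 0 0 0 0; -0.2 -0.0012 -0.0012 0 0 0 0; -0.2 -0.0012 -0.0012 0 0 0 0; -0.2 -0.0012 -0.0012 -0.02 0 0 0; -0.2 -0.0012 -0.0012 -0.05 0 0 0; -0.2 -0.0012 -0.0012 -0.09 0 0 0; -0.2 -0.0012 -0.0012 -0.13 0 0 0; -0.2 -0.0012 -0.0012 -0.15 0 0 0; -0.2 -0.0012 -0.0012 -0.15 0 0 0"

```text
time_s: 27.67
eef_pos: [0.6397, 0.1079, 0.2358]
eef_rot: [0.0, 1.0, -0.0, 0.006]
wrist_force: [0.0, -0.4, 0.7]
opening: 0.598
grasp_force: 0.0
```

```bash
python3 - <<'E'
from h import *
o=ctrl.get_obs();print(o["time_s"],o["eef_pos"].round(4),o["wrist_force"].round(1))
i,P,E=grab("wrist");im=i.astype(int);x,y,z=P[...,0],P[...,1],P[...,2]
k=(im.sum(-1)<120)&(z>.05)&(z<.09)&(abs(x-.635)<.03)&(abs(y-.11)<.03); Q=P[k]
print("knob",np.percentile(Q,[1,50,99],axis=0).round(4).tolist() if len(Q) else "")
for n,a,b in(("low",.036,.04),("mid",.046,.05),("tall",.057,.063)):
    m=(abs(x-.636)<.016)&(y>-.14)&(y<.02)&(z>a)&(z<b);Q=P[m];print(n,len(Q),np.percentile(Q,[3,50,97],axis=0).round(4).tolist() if len(Q) else "")
s,_,_=grab("scene")
save(np.hstack([np.clip(i*1.4,0,255).astype(np.uint8)[:,130:],cv2.resize(np.clip(s[180:290,190:310]*2.,0,255).astype(np.uint8),(419,384))]),"fin.png",.98)
E
```

```text
27.6667 [0.6397 0.1079 0.2358] [ 0.  -0.4  0.7]
knob [[0.6217, 0.1017, 0.0555], [0.6314, 0.1091, 0.0783], [0.6378, 0.1165, 0.0807]]
low 811 [[0.6232, -0.1084, 0.0364], [0.6371, -0.093, 0.0379], [0.6485, -0.0063, 0.0395]]
mid 775 [[0.6232, -0.0728, 0.0465], [0.6366, -0.0582, 0.0479], [0.6482, -0.0064, 0.0492]]
tall 945 [[0.623, -0.0388, 0.058], [0.636, -0.0228, 0.0598], [0.6481, -0.0066, 0.0611]]
```

View pics/fin.png

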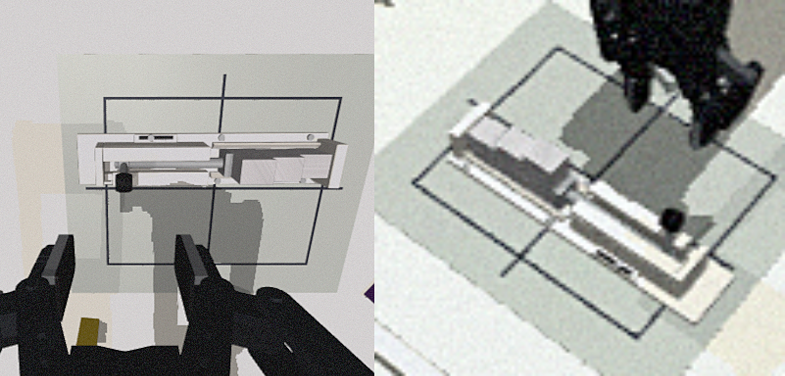

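Row is tight: low, mid and tall sit behind the stop, and the follower touches the tall block. The knob at left-view (123,182) leans about 6 mm to the notch side, so I'll regrip it and set it upright.

Call:
servo_tool --series "-0.2 -0.004 -0.001 0.03 0 0 0; -0.2 -0.004 -0.001 0.07 0 0 0; -0.2 -0.004 -0.001 0.11 0 0 0; -0.2 -0.004 -0.001 0.14 0 0 0; -0.2 -0.004 -0.001 0.152 0 0 0; -0.2 -0.004 -0.001 0.155 0 0 0; -0.2 -0.004 -0.001 0.155 0 0 0; -0.2 -0.004 -0.001 0.155 0 0 0; 0.3 -0.004 -0.001 0.155 0 0 0"

```text
time_s: 28.52
eef_pos: [0.6339, 0.1091, 0.0757]
eef_rot: [0.0, 1.0, -0.0, 0.002]
wrist_force: [-0.7, 0.2, 0.4]
opening: 0.473
grasp_force: 0.0
```

Call:
servo_tool --series "0.6 0 0 0 0 0 0; 1 0 0 0 0 0 0; 1 0 0 0 0 0 0; 1 0 0 0 0 0 0; 1 0.002 0 0 0 0 0; 1 0.004 0 0 0 0 0; 1 0.006 0 0 0 0 0; 1 0.007 0 0 0 0 0; 1 0.007 0 0 0 0 0"

```text
time_s: 29.27
eef_pos: [0.6384, 0.109, 0.0751]
eef_rot: [0.0, 1.0, 0.0, -0.001]
wrist_force: [-8.5, -1.6, 13.3]
opening: 0.17
grasp_force: 59.4
```

Call:
servo_tool --series "0.6 0 0 0 0 0 0; 0.3 0 0 0 0 0 0; -0.2 0 0 0 0 0 0; -0.2 0 0 0 0 0 0; -0.2 0 0 -0.02 0 0 0; -0.2 0 0 -0.05 0 0 0; -0.2 0 0 -0.09 0 0 0; -0.2 0 0 -0.13 0 0 0; -0.2 0 0 -0.15 0 0 0; -0.2 0 0 -0.15 0 0 0; -0.2 0 0 -0.15 0 0 0"

```text
time_s: 30.18
eef_pos: [0.6401, 0.1092, 0.2251]
eef_rot: [-0.0, 1.0, -0.0, 0.002]
wrist_force: [0.0, -0.0, -0.7]
opening: 0.601
grasp_force: 0.0
```

```bash
python3 - <<'E'
from h import *
o=ctrl.get_obs();print(o["time_s"],o["eef_pos"].round(4),o["wrist_force"].round(1))
i,P,E=grab("wrist");im=i.astype(int);x,y,z=P[...,0],P[...,1],P[...,2]
k=(im.sum(-1)<120)&(z>.05)&(z<.09)&(abs(x-.635)<.03)&(abs(y-.11)<.03); Q=P[k]
print("knob",np.percentile(Q,[1,50,99],axis=0).round(4).tolist() if len(Q) else "")
for n,a,b in(("low",.036,.04),("mid",.046,.05),("tall",.057,.063)):
    m=(abs(x-.636)<.01)&(y>-.14)&(y<.02)&(z>a)&(z<b);Q=P[m];print(n,len(Q),np.percentile(Q,[3,50,97],axis=0).round(4).tolist() if len(Q) else "")
E
```

```text
30.1833 [0.6401 0.1092 0.2251] [ 0.  -0.  -0.7]
knob [[0.6252, 0.1024, 0.0714], [0.6353, 0.1095, 0.0787], [0.6417, 0.1166, 0.0811]]
low 606 [[0.6264, -0.1083, 0.0365], [0.6358, -0.094, 0.0378], [0.6454, -0.0063, 0.0394]]
mid 597 [[0.6265, -0.073, 0.0466], [0.6362, -0.0593, 0.0479], [0.6455, -0.0065, 0.0492]]
tall 773 [[0.6264, -0.0387, 0.0586], [0.6362, -0.0226, 0.0598], [0.6457, -0.0065, 0.0612]]
```

```bash
python3 -c "
from bench import ctrl
print(ctrl.hand_in())"
```

```text
the job is handed in; nothing more can be done
None
```

The job is handed in at about 30 s of the 72 s allowed: the low, middle and tall blocks stand in order against the stop, with the knob upright again, the follower pressing the row and the gripper clear of everything. The hand-in returned no verdict. I regripped the knob once after the first release, because it was leaning about 6 mm towards the notch.

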